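# Load sample jars into a cam-locked light-tight chest

### The arm

A 7-joint arm with a two-finger parallel gripper is mounted at the origin on the work surface. World frame = base frame: x ahead of the robot, y to its left, z up, the work surface at z = 0. Lengths are in mm, angles in rad, forces in N, time in s.
With the tool pointing down it reaches from about 400 to 850 mm from the base axis. Payload 4.5 kg.
Tool frame: the origin (TCP) lies midway between the tips of the shut fingers; the grasp point (between the pads) lies 19 mm behind it (grip_depth is the distance from the TCP to the grasp point, in mm); z points along the fingers, x is the direction in which the jaws open and shut, and the axes are right-handed (so a half turn about z gives the same grasp; the last joint's range is limited). The gripper opens to 88 mm and grips with 3 to 60 N. Pads are 18 mm wide; open, the fingers measure 123 mm over their backs; the gripper's body (75 mm by 187 mm) begins 45 mm behind the grasp point.
Start: joints at [1.248, 0.689, -0.195, 1.565, 0.157, 0.902, -0.215], TCP at [218.328, -585.65, 238.743] pointing down, gripper open.
Joint ranges: [-3.01, 3.01], [-0.46, 2.08], [-1.47, 1.51], [0.13, 2.56], [-1, 4.14], [0.04, 2.09], [-2.66, 2.66]. Speed limits (rad/s): [2.57, 2.57, 3.14, 3.14, 3.14, 3.14, 3.14].

### API

Orientations are given as a unit quaternion [x, y, z, w].
In Python, from workcell import get_obs, read_camera, sign_off, grip_depth gives the robot as it stands.
- The arm moves only by the tool jog_arm, never from a script. Its argument "deltas" is one flat list of numbers, 7 for each row, row after row: the turn, a rotation vector about the world's x, y, z in degrees, then the shift along the world's x, y, z in mm, then the closure, from -1 (fully open) to 1 (shut). In form: [wx, wy, wz, x, y, z, jaw, wx, wy, wz, x, y, z, jaw, ...]. A call has 1 to 20 rows; each row shifts and turns the commanded pose from where the row before left it; what a row does not reach is not made up. A row lasts 1/10 s, in which the tool goes at most 50 mm and 8.59 degrees, less where a joint would pass 70% of its speed; a pose out of reach is approached as far as the arm can. A call with a gripper value outside its range is refused whole. The fingers move at their own pace and stop on an object; "grip_force" is the grip in N (left out, the last holds). Time passes only in rows, so rows that do not move let the fingers close. It gives the time, the measured TCP pose, the force and the opening at its end, in the units of the state.
- get_obs(): the state, without advancing time (a new reading comes with each control period).
- read_camera(name): name is "side" or "top" or "wrist"; returns a dict with "img" (400x640x3 uint8, blue, green, red), "depth" (400x640 float32, mm along the optical axis (not along the pixel's ray), 0 where there is no reading), "intrinsics" (3x3 intrinsics, pixels), "R" (3x3) and "t" (3): a world point X has camera coordinates R X + t; the wrist camera has in their place "T_tool_cam" (4x4, takes a point from camera to tool coordinates, whose origin is the TCP and whose axes are the tool frame's). Camera axes: x right, y down, z forward; pixel columns grow to the right and rows downward; lengths in mm; the calibration is good to about 2 mm. A picture is of the moment at which its call begins: read the wrist's pose just before it.
- sign_off(): hands the job in, once; it reports no verdict.
The state is a dict: "time": time; "joints": joint angles; "joint_velocities": joint speeds; "joint_torque": joint torques, N m; "tcp_pos": TCP position; "orientation": TCP orientation; "force": force on the tool from outside, world axes, zero at the start; "moment": the same for the moment, N m; "opening": opening from 0.0 (shut) to 1.0 (fully open).
Only numpy, scipy, OpenCV 4.12 (cv2) and the standard library are available. Lean on these libraries where they do the work, as an engineer would, in place of code of your own. Each camera call takes 0.05 s, during which the arm holds its last target.

### The job

Put all the squat sample jars that stand on the bench away in the grey sample chest: turn both quarter-turn fasteners on its top to unlocked, swing the panel up until it stands upright or leans back, and stand every squat jar upright on the chest's floor. Then shut the panel fully and turn both fasteners back to fully locked; leave the tall bottle, the wash bottle and the meter where they are, standing or lying as they do.

Things in the scene. Friction and masses are not known exactly. Their poses are not given: they have to be found in the camera images.
- chest_floor (a point): Centre of the inner floor, 6 mm above the bench, of the fixed grey steel sample chest: outside 220 (x) x 380 (y) x 85 mm high, walls 6 mm. x points to its far (hinge) side, y to its left seen from the robot, z up; its yaw varies. With the panel open the opening spans x -88 to +104, y -184 to +184 mm; a lip 16 mm wide, 5 mm thick, runs along the near side under the rim.
- panel (a joint): Angle of the aluminium access panel (384 wide, 224 deep, 6 mm thick) on top of the chest, hinged along the far top edge. 0 = shut flat, grows as the near edge swings up, 1.57 = upright, stop at 1.9. Hinge friction 0.85 N m: it stays where left and takes up to 9 N at the handle. It cannot open while a cam is locked.
- panel_hinge (a point): Middle of the panel's hinge line, 110 mm beyond the chest's centre and 85 mm above the bench. The line runs along this point's y axis; the point turns with the panel (shut: axes as the chest's). The panel's underside lies in the hinge line's plane.
- panel_handle (a point): Middle of the panel's dark steel handle: a round bar 12 mm thick, 100 mm long, parallel to the hinge line, on a post at each end; its axis is 40 mm above the panel's upper face, 190 mm from the hinge line (46 mm above it when shut), near the near edge, midway between the fasteners. Axes as the panel's: z out of its upper face.
- cam_left (a joint): Angle of the left (+y) quarter-turn cam fastener. 0 = locked (wing square to the panel's near edge), 1.571 = unlocked (wing parallel to it); counter-clockwise from above unlocks. Stops at both ends, stays where left (friction 0.08 N m). The cam clears the lip beyond 1.3. To lock again the panel must be shut flat (within 3 mm at its near edge).
- cam_left_grip (a point): Grip point of the left (+y) fastener on its axis, 22 mm above the panel's upper face (113 mm above the bench when shut). Black upright wing along this point's x: 60 mm long, 14 mm thick, from 8 to 34 mm above the panel, on a 34 mm round hub. Carried by the panel, 36 mm from its near edge (186 mm from the hinge line), 125 mm to the left of the handle's middle.
- cam_right (a joint): Angle of the right (-y) quarter-turn cam fastener. 0 = locked (wing square to the panel's near edge), 1.571 = unlocked (wing parallel to it); counter-clockwise from above unlocks. Stops at both ends, stays where left (friction 0.08 N m). The cam clears the lip beyond 1.3. To lock again the panel must be shut flat (within 3 mm at its near edge).
- cam_right_grip (a point): Grip point of the right (-y) fastener on its axis, 22 mm above the panel's upper face (113 mm above the bench when shut). Black upright wing along this point's x: 60 mm long, 14 mm thick, from 8 to 34 mm above the panel, on a 34 mm round hub. Carried by the panel, 36 mm from its near edge (186 mm from the hinge line), 125 mm to the right of the handle's middle.
- jar1_mid (a point): Centre of a squat amber glass sample jar with a flat black cap: 62 mm diameter, 56 mm high in all (the cap, 58 mm in diameter, is the top 14 mm), 140 to 280 g, standing on the bench. This point is on its axis 28 mm above its underside; z is its axis, up. Two to four such jars are present; absent ones read None. All the jars are alike.
- jar2_mid (a point): Centre of a squat amber glass sample jar with a flat black cap: 62 mm diameter, 56 mm high in all (the cap, 58 mm in diameter, is the top 14 mm), 140 to 280 g, standing on the bench. This point is on its axis 28 mm above its underside; z is its axis, up. Two to four such jars are present; absent ones read None. All the jars are alike.
- jar3_mid (a point): Centre of a squat amber glass sample jar with a flat black cap: 62 mm diameter, 56 mm high in all (the cap, 58 mm in diameter, is the top 14 mm), 140 to 280 g, standing on the bench. This point is on its axis 28 mm above its underside; z is its axis, up. Two to four such jars are present; absent ones read None. All the jars are alike.
- jar4_mid (a point): Centre of a squat amber glass sample jar with a flat black cap: 62 mm diameter, 56 mm high in all (the cap, 58 mm in diameter, is the top 14 mm), 140 to 280 g, standing on the bench. This point is on its axis 28 mm above its underside; z is its axis, up. Two to four such jars are present; absent ones read None. All the jars are alike.
- tall_bottle: Bystander: tall amber bottle with black cap, 70 mm diameter, 177 mm high; origin at the centre of its underside.
- wash_bottle: Bystander: white wash bottle with a grey spout, 72 mm diameter, 210 mm high; origin at the centre of its underside.
- meter: Bystander: flat grey hand-held meter, 150 x 65 x 22 mm, lying on the bench; origin at the centre of its underside.
There are look-alikes about, which are no part of the job. Leave any pink or purple look-alike of the part that bears jar4_mid alone.

How it is judged (in metres and radians):
On the way, in this order (a step that is already met when the one before it is completed fails the run):
1. both cam fasteners are turned to unlocked, the panel still shut (value of joint each of cam_left, cam_right above 1.3 rad and value of joint panel below 0.1 rad), for 0.2 s.
2. the panel is swung open, upright or leaning back (1.4 rad or more) (value of joint panel above 1.4 rad), for 0.2 s.
3. every jar present stands upright on the chest's floor, the panel still open (x of jar1_mid in the frame of chest_floor between -0.1 and 0.1 m and y of jar1_mid in the frame of chest_floor between -0.18 and 0.18 m and z of each of jar1_mid, jar2_mid, jar3_mid, jar4_mid in the frame of chest_floor below 0.036 m and angle between each of jar1_mid, jar2_mid, jar3_mid, jar4_mid's own z axis and vertical below 0.2 rad and x of jar2_mid in the frame of chest_floor between -0.1 and 0.1 m and y of jar2_mid in the frame of chest_floor between -0.18 and 0.18 m and x of jar3_mid in the frame of chest_floor between -0.1 and 0.1 m and y of jar3_mid in the frame of chest_floor between -0.18 and 0.18 m and x of jar4_mid in the frame of chest_floor between -0.1 and 0.1 m and y of jar4_mid in the frame of chest_floor between -0.18 and 0.18 m and value of joint panel above 1 rad), for 0.2 s.
4. the panel is shut again (value of joint panel below 0.03 rad), for 0.2 s.
At the end, for the whole second after the job is handed in: Every jar present is inside the chest, standing on its floor (its centre less than 36 mm above the floor) within 0.2 rad of upright and at rest; the panel is shut (joint below 0.03 rad); both fasteners are locked (joints below 0.25 rad); the bystanders are upright (0.2 rad) (value of joint panel below 0.03 rad and value of joint each of cam_left, cam_right below 0.25 rad and x of jar1_mid in the frame of chest_floor between -0.1 and 0.1 m and y of jar1_mid in the frame of chest_floor between -0.18 and 0.18 m and z of each of jar1_mid, jar2_mid, jar3_mid, jar4_mid in the frame of chest_floor below 0.036 m and angle between each of jar1_mid, jar2_mid, jar3_mid, jar4_mid, tall_bottle, wash_bottle, meter's own z axis and vertical below 0.2 rad and x of jar2_mid in the frame of chest_floor between -0.1 and 0.1 m and y of jar2_mid in the frame of chest_floor between -0.18 and 0.18 m and x of jar3_mid in the frame of chest_floor between -0.1 and 0.1 m and y of jar3_mid in the frame of chest_floor between -0.18 and 0.18 m and x of jar4_mid in the frame of chest_floor between -0.1 and 0.1 m and y of jar4_mid in the frame of chest_floor between -0.18 and 0.18 m and linear speed of each of jar1, jar2, jar3, jar4 below 0.03 m/s); the robot touches nothing.
It fails at once if the tall bottle is moved more than 40 mm or tipped (distance of tall_bottle from where it was at the start of the episode above 0.04 m or angle between tall_bottle's own z axis and vertical above 0.5 rad).
It fails at once if the wash bottle is moved more than 40 mm or tipped (distance of wash_bottle from where it was at the start of the episode above 0.04 m or angle between wash_bottle's own z axis and vertical above 0.5 rad).
It fails at once if the meter is moved more than 40 mm or tipped (distance of meter from where it was at the start of the episode above 0.04 m or angle between meter's own z axis and vertical above 0.5 rad).
Of jar1, jar2, jar3, jar4 only 2 to 4 are there at a start; the rules pass over those that are not, and their reading is None.
At some moment in a run one of jar1, jar2, jar3, jar4 may be knocked a few centimetres aside while the robot is not near it.
It also fails if it takes over 210 s, if anything falls off the work surface, if the arm or the gripper's body presses on something with over 40 N, if the wrist force passes 120 N, or if a joint passes its speed limit or range.

## Working session

There is one attempt and no reset: what is moved stays moved. The work goes in short steps, Python scripts to look and compute and a tool call to move; the robot and the scene stay as the last step left them, time stands still between calls to the robot, and variables do not carry over. Pictures are saved under pics/ and viewed, and the job is handed in when it is done.

Besides the shell and the picture viewer there is one more tool, called after "Call:" as name(argument=value, ...) on one line, values as JSON. jog_arm: Moves the arm, as the interface text tells. Its arguments: {"type":"object","properties":{"deltas":{"type":"array","items":{"type":"number"}},"grip_force":{"type":"number"}},"required":["deltas"]}

```bash
ls; mkdir -p pics; python3 - <<'E'
from workcell import *
import cv2,numpy as np
o=get_obs();print(o, grip_depth)
for n in ["side","top","wrist"]:
    c=read_camera(n);cv2.imwrite(f"pics/{n}0.png",c["img"]);print(n,c["intrinsics"].tolist())
    for k in("R","t","T_tool_cam"):
        if k in c:print(k,np.round(c[k],3).tolist())
E
```

```text
pics
{'time': 0.0, 'joints': array([ 1.24780762,  0.68997076, -0.19450611,  1.56635924,  0.15731945,
        0.90250522, -0.21511102]), 'joint_velocities': array([-0.00027619,  0.00021671, -0.00079411,  0.00219784, -0.00129801,
       -0.00059957, -0.00058154]), 'joint_torque': array([-3.52581837e-04, -5.27555859e+01, -1.26687717e+00, -1.53427720e+01,
       -5.25235967e-02,  6.45962762e-03,  2.03332570e-04]), 'tcp_pos': array([ 218.01113138, -585.05865973,  237.91404387]), 'orientation': array([ 8.21383576e-01, -5.70375461e-01, -8.01581731e-04, -4.60818811e-04]), 'force': array([-0.63672115, -0.08678298,  0.35162512]), 'moment': array([-0.03737667,  0.02873955, -0.03444587]), 'opening': 1.0032734986557885} 18.700000000000003
side [[462.81080931168583, 0.0, 317.49842645517043], [0.0, 462.81080931168583, 195.47309358827914], [0.0, 0.0, 1.0]]
R [[-0.728, -0.685, -0.02], [-0.381, 0.428, -0.82], [0.57, -0.589, -0.572]]
t [380.444, 295.733, 1092.202]
top [[400.95012944127865, 0.0, 319.0106356936082], [0.0, 400.95012944127865, 210.7669479515689], [0.0, 0.0, 1.0]]
R [[0.008, -1.0, 0.02], [-0.997, -0.009, -0.081], [0.081, -0.02, -0.997]]
t [-17.518, 508.674, 1375.898]
wrist [[328.8131730435747, 0.0, 327.1437307336454], [0.0, 328.8131730435747, 202.14247312958153], [0.0, 0.0, 1.0]]
T_tool_cam [[1.0, -0.001, -0.001, 0.16], [0.001, 0.967, 0.255, -65.959], [0.001, -0.255, 0.967, -146.073], [0.0, 0.0, 0.0, 1.0]]
```

View pics/side0.png

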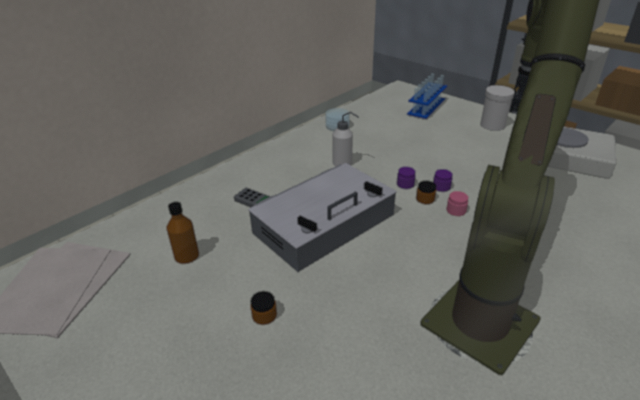

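View pics/top0.png

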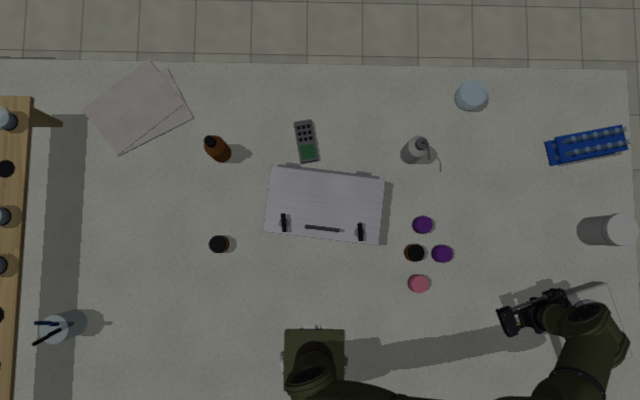

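View pics/wrist0.png

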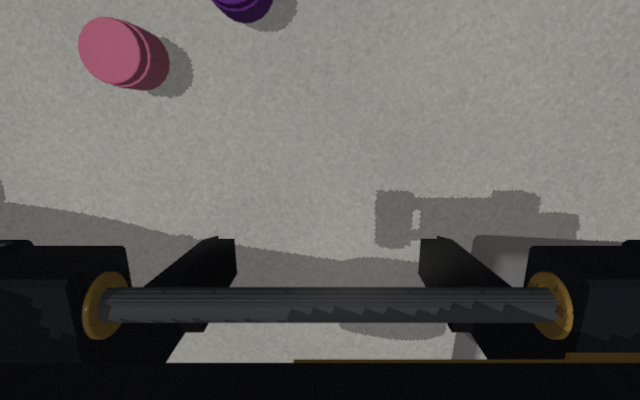

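The side view shows the chest at (325,210), an amber jar at (263,308) and another at (426,192) with two purple and one pink look-alike around it. In the top view the amber jars are at (219,244) and (415,253), the fasteners at (283,222) and (361,232), and the handle at (322,229).

```bash
cat > h.py <<'E'
from workcell import *
import cv2,numpy as np
from scipy.spatial.transform import Rotation as Ro
def cam(n):
    o=get_obs();c=read_camera(n)
    if n=="wrist":
        T=np.array(c["T_tool_cam"]);Rt=Ro.from_quat(o["orientation"]).as_matrix()
        c["Rwc"]=Rt@T[:3,:3];c["o"]=Rt@T[:3,3]+o["tcp_pos"]
    else:
        R=np.array(c["R"]);U,_,V=np.linalg.svd(R);c["Rwc"]=(U@V).T;c["o"]=-(U@V).T@np.array(c["t"])
    return c
def ray(c,u,v):
    return c["Rwc"]@(np.linalg.inv(c["intrinsics"])@[u,v,1.])
def onz(c,u,v,z):
    d=ray(c,u,v);return c["o"]+d*(z-c["o"][2])/d[2]
def dep(c,u,v):
    return c["o"]+ray(c,u,v)*c["depth"][int(v),int(u)]
def pts(c):
    v,u=np.mgrid[0:400,0:640];r=np.stack([u,v,np.ones_like(u)],-1)@np.linalg.inv(c["intrinsics"]).T@c["Rwc"].T
    return c["o"]+r*c["depth"][...,None]
def proj(c,X):
    p=c["Rwc"].T@(np.asarray(X,float)-c["o"]);q=c["intrinsics"]@p;return q[:2]/q[2]
def save(c,name,s=1,roi=None):
    im=c["img"]
    if roi: x0,y0,x1,y1=roi;im=im[y0:y1,x0:x1]
    cv2.imwrite("pics/"+name+".png",cv2.resize(im,None,fx=s,fy=s,interpolation=cv2.INTER_CUBIC) if s!=1 else im)
E
python3 - <<'E'
from h import *
c=cam("top");P=pts(c);im=c["img"]
m=(P[...,2]>86)&(P[...,2]<97)&(P[...,0]>250)&(P[...,0]<720)&(np.abs(P[...,1])<320)
n,l,s,ce=cv2.connectedComponentsWithStats(m.astype(np.uint8))
i=1+np.argmax(s[1:,4]);q=P[l==i];r=cv2.minAreaRect(q[:,:2].astype(np.float32));print("panel",r,q[:,2].mean(),cv2.boxPoints(r).tolist())
g=cv2.cvtColor(im,cv2.COLOR_BGR2GRAY)
d=(g<70)&(P[...,0]>250)&(P[...,0]<900)&(np.abs(P[...,1])<450)
n,l,s,ce=cv2.connectedComponentsWithStats(d.astype(np.uint8))
for i in range(1,n):
    if s[i,4]>12:
        q=P[l==i]; print(s[i].tolist(),ce[i].round(1),np.median(q,0).round(1),"z90",np.percentile(q[:,2],90).round(1),onz(c,*ce[i],56).round(1),onz(c,*ce[i],120).round(1))
save(c,"topz",3,(190,100,450,300))
E
```

```text
panel ((528.8580932617188, -30.549591064453125), (384.4816589355469, 231.41696166992188), 83.5920639038086) 91.09960709620002 [[392.4171447753906, -208.67556762695312], [622.3883666992188, -234.50320434570312], [665.299072265625, 147.57638549804688], [435.32781982421875, 173.40402221679688]]
[294, 120, 25, 44, 784] [306.1 141.3] [754.3  34.5  21.9] z90 26.1 [745.3  33.9  56. ] [728.9  33.  120. ]
[204, 135, 28, 28, 551] [217.1 148.3] [701.8 322.5 118.8] z90 176.6 [716.9 337.8  56. ] [701.7 322.6 120. ]
[415, 137, 16, 23, 167] [422.6 145.6] [ 710.1 -337.5  162.6] z90 204.5 [ 735.3 -369.1   56. ] [ 719.3 -351.   120. ]
[401, 144, 21, 20, 187] [408.4 156.1] [ 692.7 -313.9   59.2] z90 100.9 [ 698.  -319.2   56. ] [ 683.7 -303.4  120. ]
[281, 213, 9, 19, 115] [284.  222.2] [463.  101.1 122.9] z90 127.2 [466.  105.5  56. ] [462.6 101.2 120. ]
[412, 216, 22, 18, 303] [422.2 224.4] [ 462.8 -364.4   54.9] z90 59.4 [ 462.7 -364.1   56. ] [ 459.5 -346.2  120. ]
[357, 223, 8, 18, 115] [360.2 231.7] [ 433.8 -143.4  122.8] z90 127.1 [ 436.2 -152.4   56. ] [ 434.3 -144.6  120. ]
[305, 225, 35, 7, 125] [321.6 227.9] [444.6 -17.6 135.8] z90 139.4 [447.9 -21.7  56. ] [445.4 -20.  120. ]
[209, 235, 21, 18, 302] [219.1 243.7] [391.  322.5  55.3] z90 59.7 [391.7 322.2  56. ] [391.9 307.7 120. ]
[404, 244, 22, 18, 311] [414.2 252.3] [ 368.5 -336.    54.3] z90 58.6 [ 368.  -335.7   56. ] [ 369.3 -319.2  120. ]
[431, 245, 18, 18, 261] [439.9 253.2] [ 366.2 -425.    53.1] z90 58.5 [ 365.7 -423.1   56. ] [ 367.1 -402.5  120. ]
[408, 274, 12, 14, 63] [411.4 279.3] [ 277.4 -327.5   32.1] z90 47.7 [ 277.5 -325.3   56. ] [ 283.1 -309.2  120. ]
```

View pics/topz.png

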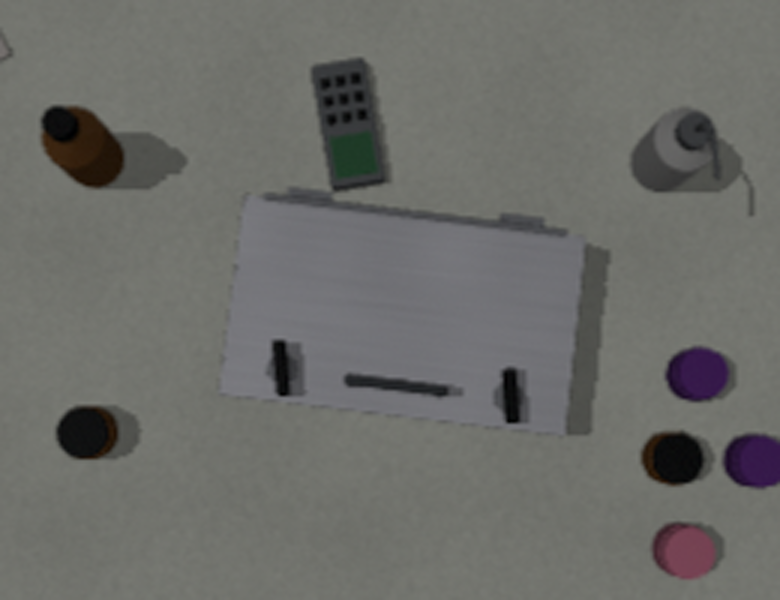

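Chest yaw is about -6.5° (panel box -6.4°, fastener line -6.6°, with their 247 mm spacing matching the given 250). Two amber jars are at (391,322) and (368,-336). I'll move above the handle for a finer look.

Call:
jog_arm(deltas=[0,0,-2.1,17,43,4,-1,0,0,-2.1,18,43,5,-1,0,0,-2.1,18,43,5,-1,0,0,-2.1,18,43,5,-1,0,0,-2.1,18,43,5,-1,0,0,-2.1,18,43,5,-1,0,0,-2.1,18,43,5,-1,0,0,-2.1,18,43,5,-1,0,0,-2.1,18,43,5,-1,0,0,-2.1,18,43,5,-1,0,0,-2.1,18,43,5,-1,0,0,-2.1,18,43,5,-1,0,0,-2.1,15,48,4,-1,0,0,0,0,0,0,-1,0,0,0,0,0,0,-1])

```text
time: 1.7
tcp_pos: [448.2, -20.8, 301.7]
orientation: [-0.665, 0.747, 0.0, -0.0]
force: [0.1, -0.6, -0.0]
opening: 1.001
```

```bash
python3 - <<'E'
from h import *
c=cam("wrist");save(c,"w1");P=pts(c);print(get_obs()["tcp_pos"],get_obs()["orientation"],get_obs()["joints"])
g=cv2.cvtColor(c["img"],cv2.COLOR_BGR2GRAY)
m=((P[...,2]>118)&(P[...,2]<150)&(g<70)&(P[...,0]>380)&(P[...,0]<520)).astype(np.uint8)
n,l,s,ce=cv2.connectedComponentsWithStats(m)
for i in range(1,n):
    if s[i,4]>150:
        q=P[l==i];zz=np.percentile(q[:,2],95);top=q[q[:,2]>zz-4]
        r=cv2.minAreaRect(top[:,:2].astype(np.float32));print(s[i],ce[i].round(),np.round(r[0],1),np.round(r[1],1),r[2],zz)
E
```

```text
[447.7294233  -22.46209005 301.52052167] [-6.63767320e-01  7.47938912e-01  2.23368722e-05 -5.72156008e-04] [ 0.00438788  0.36977289 -0.08162278  1.98814209  0.04258454  0.78618928
 -1.79176835]
[441 151  19  59 854] [450. 179.] [ 436.7 -144.4] [58.  14.2] 4.013967514038086 126.13431893538169
[188 152  32  59 882] [204. 181.] [464.2 103. ] [58.5 13.8] 6.059688568115234 126.19336887994714
[ 271  179  113   14 1124] [328. 187.] [446.9 -20. ] [109.2   9.9] 83.23741149902344 137.81903993011014
```

View pics/w1.png

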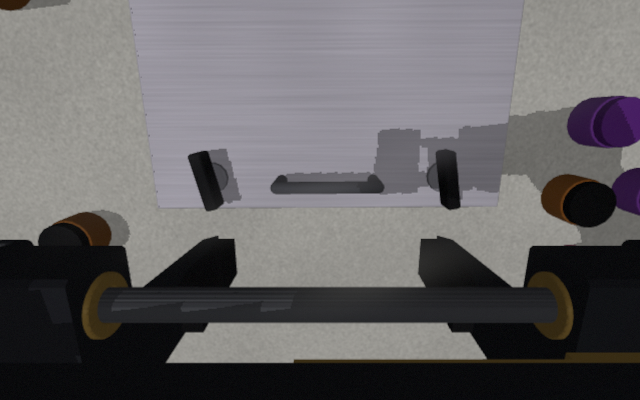

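Wrist view: wings at px (204,181) and (450,179), handle at (328,187). This gives right cam (436.7,-144.4), left cam (464.2,103.0), 249 mm apart, and a handle consistent with both. Right cam first.

Call:
jog_arm(deltas=[0,0,0.4,-3,-41,0,0,0,0,0,-4,-41,0,0,0,0,0,-4,-41,-40,0,0,0,0,0,0,-47,0,0,0,0,0,0,-47,0,0,0,0,0,0,-40,0,0,0,0,0,0,-23,0,0,0,0,0,0,0,0], grip_force=30)

```text
time: 2.55
tcp_pos: [434.7, -141.3, 107.4]
orientation: [-0.665, 0.747, 0.002, -0.002]
force: [-1.2, -1.0, 0.1]
opening: 0.499
```

Call:
jog_arm(deltas=[0,0,0,0,0,0,0])

```text
time: 2.65
tcp_pos: [437.0, -141.2, 110.2]
orientation: [-0.665, 0.747, 0.0, -0.001]
force: [0.0, -0.7, 0.4]
opening: 0.501
```

```bash
python3 -c "
from h import *
o=get_obs();print(o['tcp_pos'],o['orientation'])
c=cam('wrist');save(c,'w2')"
```

```text
[ 437.03796774 -141.22130484  110.15396319] [-6.65199553e-01  7.46665432e-01  5.97395421e-05 -5.32876492e-04]
```

View pics/w2.png

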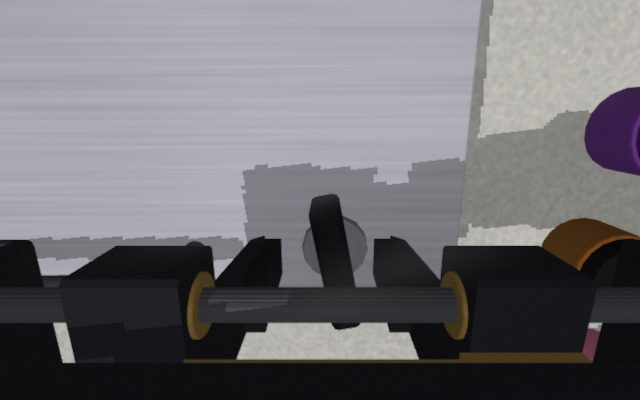

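Call:
jog_arm(deltas=[0,0,0,0,-3,-4,0,0,0,0,0,0,0,1,0,0,0,0,0,0,1,0,0,0,0,0,0,1,0,0,0,0,0,0,1])

```text
time: 3.2
tcp_pos: [437.4, -144.8, 106.3]
orientation: [-0.666, 0.746, -0.001, -0.001]
force: [-3.2, -4.5, 0.7]
opening: 0.163
```

Call:
jog_arm(deltas=[0,0,8,0,0,0,1,0,0,8,0,0,0,1,0,0,8,0,0,0,1,0,0,8,0,0,0,1,0,0,8,0,0,0,1,0,0,8,0,0,0,1,0,0,8,0,0,0,1,0,0,8,0,0,0,1,0,0,8,0,0,0,1,0,0,8,0,0,0,1,0,0,8,0,0,0,1,0,0,0,0,0,0,1])

```text
time: 4.4
tcp_pos: [435.8, -143.4, 106.2]
orientation: [0.997, -0.072, -0.001, 0.001]
force: [-4.0, -0.5, 6.7]
opening: 0.158
```

Call:
jog_arm(deltas=[0,0,0,0,0,0,0,0,0,0,0,0,0,0,0,0,0,0,0,30,0,0,0,0,0,0,40,0,0,0,-8,3,23,0,0,0,0,-8,3,23,0,0,0,0,-8,3,23,0,0,0,0,-8,3,23,0,0,0,0,-8,3,23,0,0,0,0,-8,3,23,0,0,0,0,-8,3,23,0,0,0,0,-8,3,23,0,0,0,0,-8,3,23,0,0,0,0,-8,0,23,0,0,0,0,-8,0,17,0,0,0,0,0,0,0,-30,0,0,0,0,0,0,0,0])

```text
time: 6.1
tcp_pos: [463.1, 104.9, 143.9]
orientation: [-0.667, 0.745, 0.001, -0.002]
force: [-2.2, -0.5, 0.0]
opening: 0.499
```

```bash
python3 -c "
from h import *
o=get_obs();print(o['tcp_pos'],o['orientation'],o['force'])
c=cam('wrist');save(c,'w3')"
```

```text
[463.11302802 104.86767853 143.93226761] [-0.66707978  0.74498286  0.00092938 -0.0020612 ] [-2.16393834 -0.47571815  0.01355292]
```

View pics/w3.png

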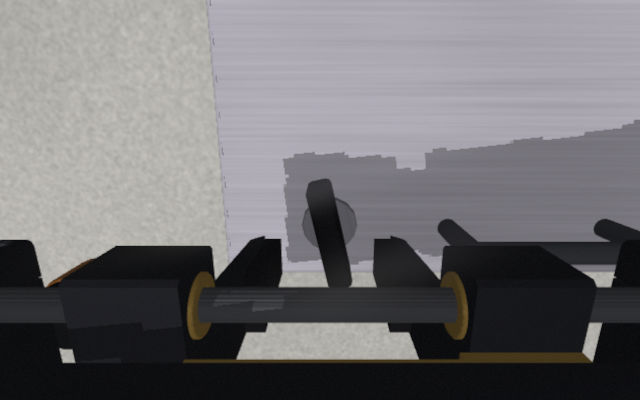

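The wing sits between the fingers (px 329,232). Descend, close and turn.

Call:
jog_arm(deltas=[0,0,0,1,-2,-38,0,0,0,0,0,0,0,0,0,0,0,0,0,0,1,0,0,0,0,0,0,1,0,0,0,0,0,0,1,0,0,0,0,0,0,1])

```text
time: 6.75
tcp_pos: [466.8, 103.6, 109.2]
orientation: [-0.667, 0.745, -0.0, 0.002]
force: [-0.8, -2.1, 6.1]
opening: 0.165
```

Call:
jog_arm(deltas=[0,0,8,-1,0,-1,1,0,0,8,-1,0,-1,1,0,0,8,0,0,0,1,0,0,8,0,0,0,1,0,0,8,0,0,0,1,0,0,8,0,0,0,1,0,0,8,0,0,0,1,0,0,8,0,0,0,1,0,0,8,0,0,0,1,0,0,8,0,0,0,1,0,0,8,0,0,0,1,0,0,0,0,0,0,1])

```text
time: 7.95
tcp_pos: [463.6, 107.1, 108.8]
orientation: [0.998, -0.07, 0.002, -0.004]
force: [-7.6, 8.5, 25.8]
opening: 0.155
```

Call:
jog_arm(deltas=[0,0,0,0,0,0,0,0,0,0,0,0,0,0,0,0,0,0,0,45,0,0,0,0,-4,-20,45,0,0,0,0,-4,-33,0,0,0,0,1,-4,-33,0,0,0,0,1,-4,-38,0,0,0,0,0,0,0,0,0])

```text
time: 8.75
tcp_pos: [445.9, -28.8, 195.3]
orientation: [0.998, -0.061, -0.002, 0.003]
force: [0.3, -0.5, -0.5]
opening: 0.504
```

```bash
python3 -c "
from h import *
o=get_obs();print(o['tcp_pos'],o['orientation'],o['force'])
c=cam('wrist');save(c,'w4');c=cam('top');save(c,'t4',3,(240,140,450,290))"
```

```text
[445.8700079  -28.82357548 195.271432  ] [ 0.99811111 -0.06134884 -0.00162196  0.0028102 ] [ 0.31173471 -0.46834115 -0.49070406]
```

View pics/w4.png

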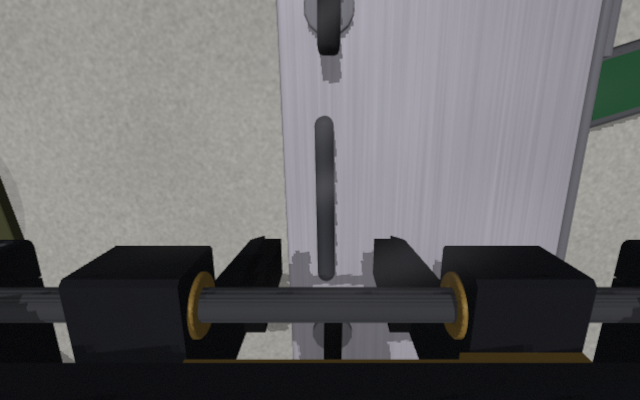

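View pics/t4.png

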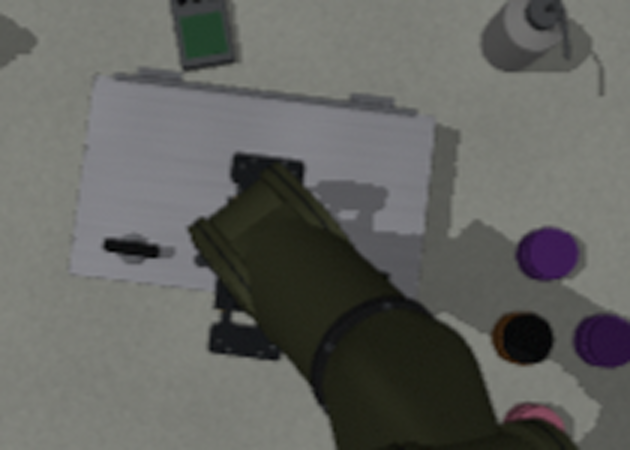

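Both wings now lie parallel to the near edge. Going to grip the handle.

Call:
jog_arm(deltas=[0,0,1,1,8,-40,0,0,0,0,0,0,-43,0,0,0,0,0,0,0,0,0,0,0,0,0,0,1,0,0,0,0,0,0,1,0,0,0,0,0,0,1,0,0,0,0,0,0,1], grip_force=25)

```text
time: 9.55
tcp_pos: [447.3, -13.6, 114.0]
orientation: [0.999, -0.048, -0.001, 0.0]
force: [-9.0, 4.1, 5.9]
opening: 0.159
```

```bash
python3 -c "
import numpy as np
ex=np.array([np.cos(np.radians(-6.4)),np.sin(np.radians(-6.4))])
p=None
for k in range(0,22):
    t=min(k*0.08,1.62);u=-190*np.cos(t)+46*np.sin(t);z=190*np.sin(t)+46*np.cos(t)
    q=np.r_[u*ex,z]
    if p is not None: print(round(t,2),np.round(q-p,1),np.round(q-q0,1))
    else: q0=q
    p=q
"
```

```text
0.08 [ 4.3 -0.5 15. ] [ 4.3 -0.5 15. ]
0.16 [ 5.4 -0.6 14.6] [ 9.7 -1.1 29.7]
0.24 [ 6.6 -0.7 14.2] [16.3 -1.8 43.8]
0.32 [ 7.7 -0.9 13.6] [24.  -2.7 57.4]
0.4 [ 8.7 -1.  12.9] [32.7 -3.7 70.4]
0.48 [ 9.7 -1.1 12.2] [42.4 -4.8 82.5]
0.56 [10.7 -1.2 11.4] [53.1 -6.  93.9]
0.64 [11.5 -1.3 10.5] [ 64.7  -7.3 104.4]
0.72 [12.3 -1.4  9.5] [ 77.   -8.6 113.9]
0.8 [13.1 -1.5  8.5] [ 90.1 -10.1 122.3]
0.88 [13.7 -1.5  7.4] [103.7 -11.6 129.7]
0.96 [14.2 -1.6  6.3] [118.  -13.2 136. ]
1.04 [14.7 -1.6  5.1] [132.7 -14.9 141.1]
1.12 [15.  -1.7  3.9] [147.7 -16.6 145.1]
1.2 [15.3 -1.7  2.7] [163.  -18.3 147.8]
1.28 [15.5 -1.7  1.5] [178.5 -20.  149.2]
1.36 [15.5 -1.7  0.2] [194.  -21.8 149.4]
1.44 [15.5 -1.7 -1. ] [209.5 -23.5 148.4]
1.52 [15.4 -1.7 -2.3] [224.9 -25.2 146.1]
1.6 [15.1 -1.7 -3.5] [240.  -26.9 142.6]
1.62 [ 3.7 -0.4 -1.1] [243.8 -27.3 141.5]
```

Call:
jog_arm(deltas=[0,0,0,4,-0.5,15,1,0,0,0,5.5,-0.5,14.5,1,0,0,0,6.5,-1,14,1,0,0,0,7.5,-1,13.5,1,0,0,0,8.5,-1,13,1,0,0,0,9.5,-1,12,1,0,0,0,10.5,-1,11.5,1])

```text
time: 10.25
tcp_pos: [493.0, -19.0, 206.0]
orientation: [0.999, -0.047, -0.007, 0.001]
force: [-13.2, 3.9, 0.2]
opening: 0.124
```

```bash
python3 -c "
from h import *
c=cam('side');save(c,'s5',2,(200,80,500,300))"
```

```text
(no output)
```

View pics/s5.png

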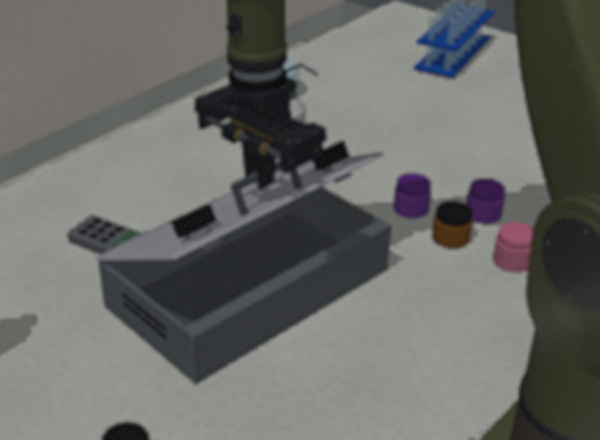

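The panel is lifting with the handle held and the opening is visible. Continuing the arc.

Call:
jog_arm(deltas=[0,0,0,11.5,-1.5,10.5,1,0,0,0,12.5,-1.5,9.5,1,0,0,0,13,-1.5,8.5,1,0,0,0,13.5,-1.5,7.5,1,0,0,0,14,-1.5,6.5,1,0,0,0,14.5,-1.5,5,1,0,0,0,15,-1.5,4,1,0,0,0,15.5,-1.5,2.5,1,0,0,0,15.5,-1.5,1.5,1,0,0,0,15.5,-1.5,0,1,0,0,0,15.5,-1.5,-1,1,0,0,0,15.5,-1.5,-2.5,1,0,0,0,15,-1.5,-3.5,1,0,0,0,5,-0.5,-1,1])

```text
time: 11.7
tcp_pos: [692.1, -40.9, 254.8]
orientation: [0.999, -0.048, -0.0, 0.0]
force: [-4.0, -1.8, 4.1]
opening: 0.122
```

```bash
python3 -c "
from h import *
o=get_obs();print(o['joints'])
c=cam('side');save(c,'s6',2,(200,50,500,300))"
```

```text
[ 0.27730867  0.82575567 -0.61461377  1.29858014  0.48035837  1.16430775
 -0.46920066]
```

View pics/s6.png

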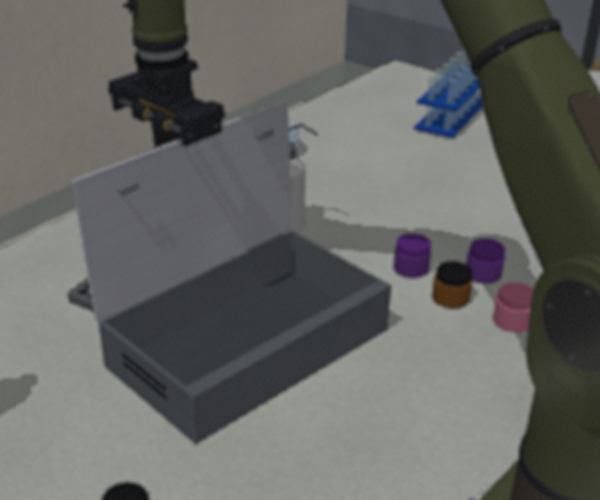

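Panel open at about 1.62 rad (handle travelled 245 mm in x). Release gently, go up and over to jar 1.

Call:
jog_arm(deltas=[0,0,0,0,0,0,0.4,0,0,0,0,0,0,0.4,0,0,0,0,0,0,0.4,0,0,0,0,0,25,0.4,0,0,0,0,0,40,0.4,0,0,0,0,0,40,0.4,0,0,8,-27,33,0,-1,0,0,8,-27,33,0,-1,0,0,8,-27,33,0,-1,0,0,8,-27,33,0,-1,0,0,8,-27,33,0,-1,0,0,8,-27,33,-15,-1,0,0,8,-27,33,-22,-1,0,0,8,-27,33,-22,-1,0,0,8,-27,33,-22,-1,0,0,8,-27,33,-22,-1,0,0,8,-27,33,-22,-1,0,0,0,0,0,0,-1])

```text
time: 13.55
tcp_pos: [389.4, 327.3, 232.7]
orientation: [0.747, 0.665, -0.001, -0.002]
force: [-0.9, -0.2, 0.8]
opening: 1.001
```

```bash
cat >> h.py <<'E'
def jars(c):
    P=pts(c);g=cv2.cvtColor(c["img"],cv2.COLOR_BGR2HSV)
    # black caps: level at z~56
    m=((g[...,2]<60)&(P[...,2]>46)&(P[...,2]<64)).astype(np.uint8)
    n,l,s,ce=cv2.connectedComponentsWithStats(m)
    for i in range(1,n):
        if s[i,4]>100:
            cs,_=cv2.findContours((l==i).astype(np.uint8),0,2)
            q=P[l==i];(x,y),r=cv2.minEnclosingCircle(q[:,:2].astype(np.float32))
            print(s[i].tolist(),"z",np.median(q[:,2]).round(1),"circ",round(x,1),round(y,1),round(r,1),"ray",onz(c,*ce[i],56).round(1), "sat",g[...,1][l==i].mean().round())
E
python3 -c "
from h import *
o=get_obs();print(o['tcp_pos'],o['orientation'],o['joints'])
c=cam('wrist');save(c,'w7');jars(c)
c=cam('top');save(c,'t7');jars(c)"
```

```text
[389.44957263 327.3347547  232.66913657] [ 0.74702694  0.66478812 -0.00114489 -0.00249091] [-0.20551782  0.71219121 -0.99121752  1.89408022  0.72945559  0.95021601
 -0.08860714]
[301, 157, 57, 56, 2445] z 56.1 circ 391.9 329.6 28.3 ray [390.9 329.6  56. ] sat 9.0
[33, 241, 158, 14, 771] z 52.9 circ 430.7 90.0 83.5 ray [429.6 110.6  56. ] sat 20.0
[193, 333, 13, 30, 265] z 57.7 circ 564.1 160.5 26.2 ray [562.4 159.8  56. ] sat 38.0
[407, 244, 18, 17, 226] z 55.9 circ 367.8 -341.4 28.9 ray [ 368.1 -340.4   56. ] sat 35.0
```

View pics/w7.png

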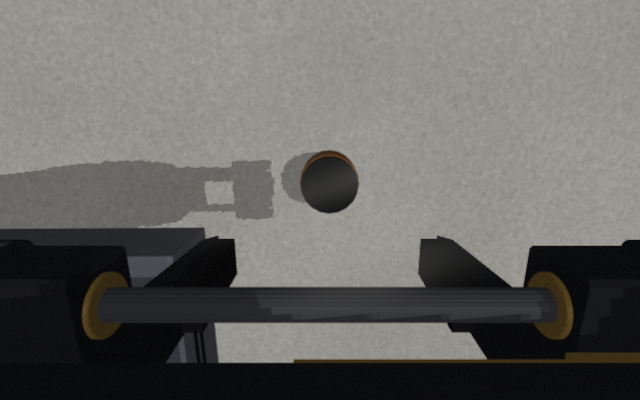

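View pics/t7.png

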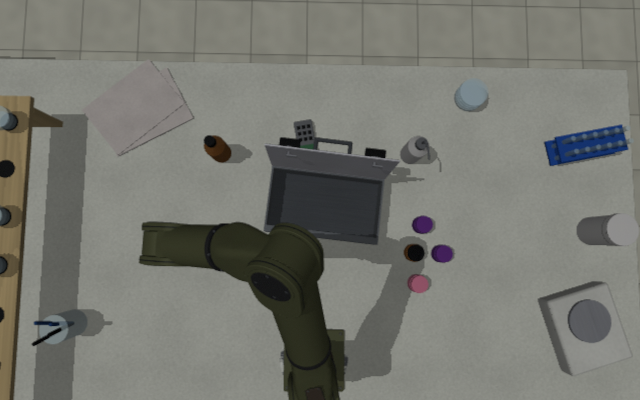

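Jar 1's cap in the wrist view at px (329,182): position (391.5, 329.6), radius 28.3 and height 56, matching the spec. Jar 2 is unmoved. Only two amber jars are visible, now including the area the arm had hidden.

Call:
jog_arm(deltas=[0,0,0,2,2,-43,-1,0,0,0,0,0,-45,-1,0,0,0,0,0,-45,-1,0,0,0,0,0,-45,-1,0,0,0,0,0,-37,-1,0,0,0,0,0,0,-1,0,0,0,0,0,0,1,0,0,0,0,0,0,1,0,0,0,0,0,0,1,0,0,0,0,0,0,1], grip_force=25)

```text
time: 14.65
tcp_pos: [398.4, 326.8, 20.9]
orientation: [0.752, 0.659, 0.002, -0.001]
force: [1.5, 0.6, 8.8]
opening: 0.697
```

Call:
jog_arm(deltas=[0,0,0,0,0,0,1])

```text
time: 14.75
tcp_pos: [398.4, 326.8, 20.9]
orientation: [0.752, 0.66, 0.002, -0.0]
force: [1.2, 0.3, 9.1]
opening: 0.698
```

```bash
python3 -c "
from h import *
for i in range(3):
  o=get_obs();print(o['tcp_pos'],o['force'],o['joint_velocities'].round(3)); c=cam('wrist')
save(c,'w8')"
```

```text
[398.44154761 326.82729321  20.85702909] [1.23479814 0.2790643  9.06367604] [-0.001 -0.    -0.    -0.003 -0.     0.001 -0.002]
[398.40390668 326.84055878  20.87169234] [ 0.90436812 -0.38534956  9.0811841 ] [ 0.    -0.     0.001 -0.001 -0.001  0.002  0.001]
[398.39832736 326.85207991  20.8512433 ] [ 0.14826885 -0.05083052  8.18672717] [ 0.    -0.001  0.003 -0.001 -0.001  0.     0.001]
```

View pics/w8.png

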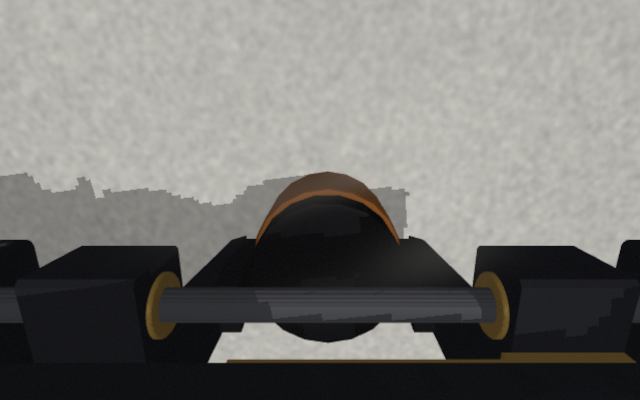

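Call:
jog_arm(deltas=[0,0,0,0,0,0,-1,0,0,0,0,0,0,-1,0,0,0,0,0,0,-1,0,0,0,0,0,0,-1])

```text
time: 15.3
tcp_pos: [397.2, 325.0, 18.8]
orientation: [0.752, 0.66, -0.0, 0.0]
force: [0.1, -0.3, -0.0]
opening: 0.999
```

```bash
python3 -c "
from h import *
c=cam('wrist');o=get_obs();print(o['tcp_pos'],o['force'],o['orientation'],o['opening'])
save(c,'w9');jars(c)
P=pts(c);g=cv2.cvtColor(c['img'],cv2.COLOR_BGR2HSV)
m=(P[...,2]>50)&(P[...,2]<60)&(abs(P[...,0]-391)<45)&(abs(P[...,1]-329)<36)
q=P[m];print(len(q),q.min(0),q.max(0),np.median(q,0))
q=q[q[:,0]>391]; A=np.c_[2*q[:,:2],np.ones(len(q))]
"
```

```text
[397.16745857 325.03353198  18.81867407] [ 0.69130524  0.24225452 -0.25045604] [ 7.51603645e-01  6.59614996e-01 -1.28906680e-04  3.79118430e-05] 1.0010402138230992
[255, 199, 155, 88, 10749] z 56.0 circ 390.8 327.7 28.4 ray [379.1 329.4  56. ] sat 21.0
[151, 259, 65, 28, 1206] z 55.3 circ 385.5 274.0 9.8 ray [382. 276.  56.] sat 40.0
[440, 259, 65, 28, 1191] z 55.4 circ 398.6 377.7 9.2 ray [395.3 376.9  56. ] sat 15.0
[181, 323, 27, 9, 146] z 63.5 circ 398.7 277.0 4.3 ray [403.6 273.4  56. ] sat 22.0
[275, 323, 115, 25, 1943] z 56.1 circ 409.5 325.4 21.8 ray [413. 325.  56.] sat 31.0
[447, 323, 28, 12, 144] z 63.5 circ 411.9 371.6 4.5 ray [417.2 374.   56. ] sat 27.0
12567 [362.93134962 299.30238048  50.00095304] [420.95399792 356.73478508  58.17719264] [382.73868644 328.72223739  56.07040425]
```

View pics/w9.png

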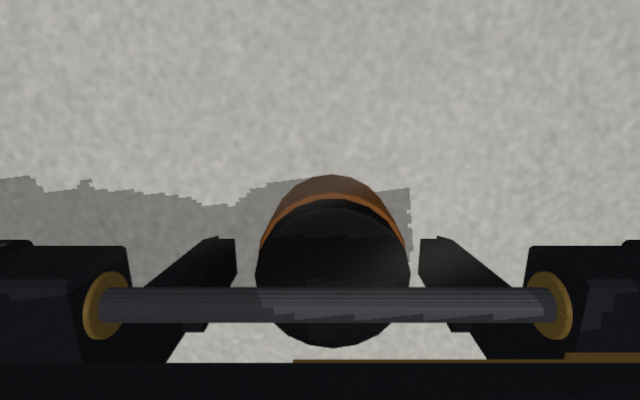

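Cap extents put the jar at (392, 328), so the tool is 5 mm too far in x. I'll correct and regrip.

Call:
jog_arm(deltas=[0,0,0,-5,3,0,-1,0,0,0,0,0,0,-1,0,0,0,0,0,0,-1])

```text
time: 15.65
tcp_pos: [391.8, 328.4, 18.8]
orientation: [0.751, 0.66, -0.0, -0.0]
force: [1.0, 0.1, -1.0]
opening: 1.003
```

Call:
jog_arm(deltas=[0,0,0,0,0,0,1,0,0,0,0,0,0,1,0,0,0,0,0,0,1,0,0,0,0,0,0,1,0,0,0,0,0,20,1,0,0,0,0,0,40,1,0,0,0,0,0,40,1,0,0,0,0,0,20,1,0,0,0,0,0,0,1])

```text
time: 16.55
tcp_pos: [393.1, 329.4, 141.1]
orientation: [0.752, 0.659, 0.002, -0.0]
force: [0.8, -0.1, -2.9]
opening: 0.696
```

Call:
jog_arm(deltas=[0,0,0,14,-30,0,1,0,0,0,14,-30,0,1,0,0,0,14,-30,0,1,0,0,0,14,-30,0,1,0,0,0,14,-30,0,1,0,0,0,14,-30,0,1,0,0,0,14,-30,0,1,0,0,0,14,-30,0,1,0,0,0.5,14,-30,0,1,0,0,0.5,14,-29,0,1,0,0,0,0,0,0,1,0,0,0,0,0,0,1])

```text
time: 17.75
tcp_pos: [531.4, 28.1, 137.1]
orientation: [0.747, 0.665, -0.001, -0.001]
force: [-0.3, 0.4, -2.7]
opening: 0.697
```

```bash
python3 -c "
from h import *
c=cam('wrist');save(c,'w10');o=get_obs();print(o['joints'])
c=cam('side');save(c,'s10',2,(200,50,500,300))"
```

```text
[ 0.35802355  0.86444995 -0.87907324  1.91608827  0.91644863  0.82880707
  0.42799776]
```

View pics/s10.png

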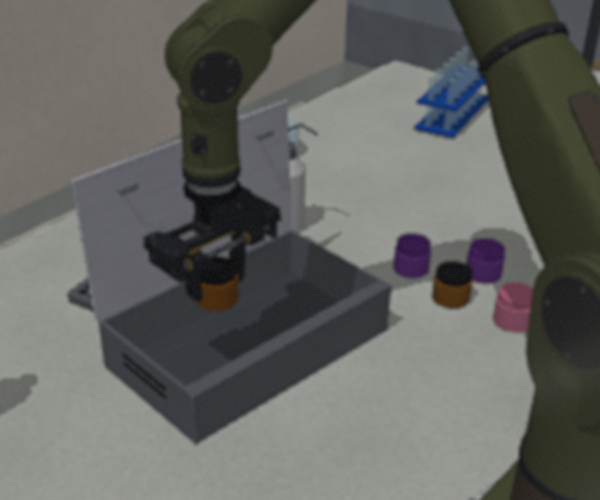

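View pics/w10.png

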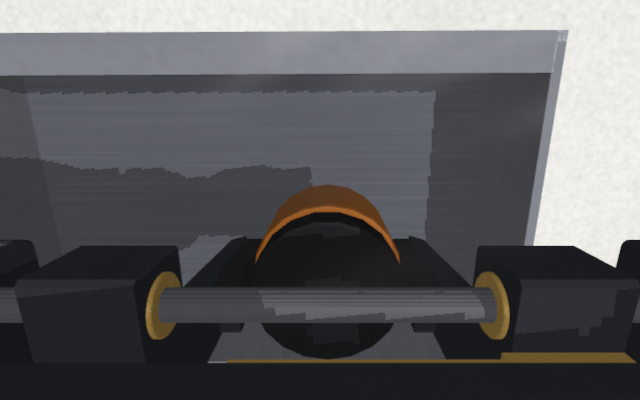

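Call:
jog_arm(deltas=[0,0,0,0,0,-40,1,0,0,0,0,0,-40,1,0,0,0,0,0,-22,1,0,0,0,0,0,0,1,0,0,0,0,0,0,1])

```text
time: 18.35
tcp_pos: [532.0, 30.8, 37.2]
orientation: [0.745, 0.667, 0.0, -0.001]
force: [0.4, 0.8, -1.9]
opening: 0.696
```

Call:
jog_arm(deltas=[0,0,0,0,0,-8,1,0,0,0,0,0,-2,1,0,0,0,0,0,0,1])

```text
time: 18.65
tcp_pos: [532.5, 29.2, 27.3]
orientation: [0.746, 0.666, 0.0, 0.0]
force: [-0.2, -0.8, -2.6]
opening: 0.694
```

Call:
jog_arm(deltas=[0,0,0,0,0,-2,1,0,0,0,0,0,0,1,0,0,0,0,0,0,-0.7,0,0,0,0,0,0,-1,0,0,0,0,0,0,-1,0,0,0,0,0,25,-1,0,0,0,0,0,40,-1,0,0,0,0,0,40,-1,0,0,0,0,0,40,-1,0,0,0,0,0,20,-1,0,0,0,0,0,0,-1])

```text
time: 19.75
tcp_pos: [533.9, 30.1, 193.0]
orientation: [0.746, 0.666, 0.003, 0.002]
force: [0.3, 0.5, 0.4]
opening: 0.996
```

```bash
python3 -c "
from h import *
c=cam('wrist');save(c,'w11')
c=cam('top');jars(c);save(c,'t11',2,(200,100,500,300))"
```

```text
(no output)
```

View pics/w11.png

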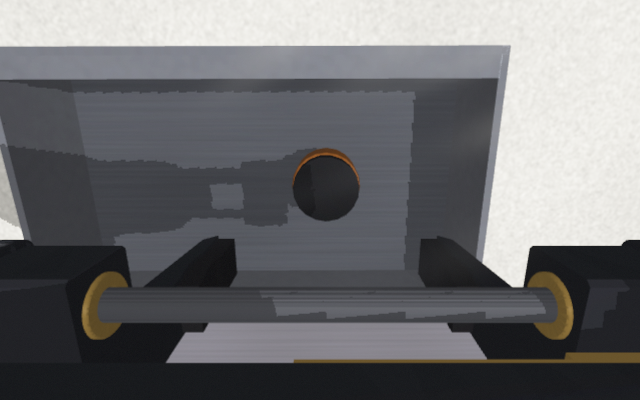

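View pics/t11.png

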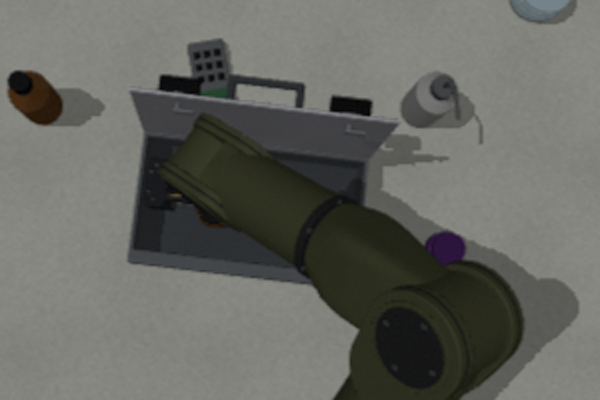

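Jar 1 stands upright on the chest floor (px 326,186). Next, jar 2.

Call:
jog_arm(deltas=[0,0,-8,-10,-22,4,-1,0,0,-8,-10,-22,4,-1,0,0,-8,-10,-22,4,-1,0,0,-8,-10,-22,4,-1,0,0,-8,-10,-22,4,-1,0,0,-8,-10,-22,4,-1,0,0,-8,-10,-22,4,-1,0,0,-8,-10,-22,4,-1,0,0,-8,-10,-22,4,-1,0,0,-8,-10,-22,4,-1,0,0,-8,-10,-22,0,-1,0,0,-8,-10,-22,0,-1,0,0,-8,-10,-22,0,-1,0,0,-8,-10,-22,0,-1,0,0,-8,-10,-22,0,-1,0,0,-8,-10,-22,0,-1,0,0,-8,-6,-16,0,-1,0,0,0,0,0,0,-1,0,0,0,0,0,0,-1])

```text
time: 21.75
tcp_pos: [365.9, -337.9, 228.9]
orientation: [0.898, -0.44, -0.001, -0.0]
force: [-0.3, 0.1, 0.1]
opening: 1.001
```

```bash
python3 -c "
from h import *
o=get_obs();print(o['tcp_pos'],o['joints'])
c=cam('wrist');save(c,'w12');jars(c)"
```

```text
[ 365.88710485 -337.86085455  228.89801359] [ 0.89662207  0.55781987 -0.38015089  1.94485652  0.30998066  0.6977522
 -0.58351445]
[231, 0, 70, 73, 618] z 55.3 circ 439.0 -211.7 43.2 ray [ 440.7 -211.5   56. ] sat 15.0
[304, 155, 57, 57, 2513] z 56.1 circ 369.3 -341.5 28.4 ray [ 370.1 -340.8   56. ] sat 9.0
```

View pics/w12.png

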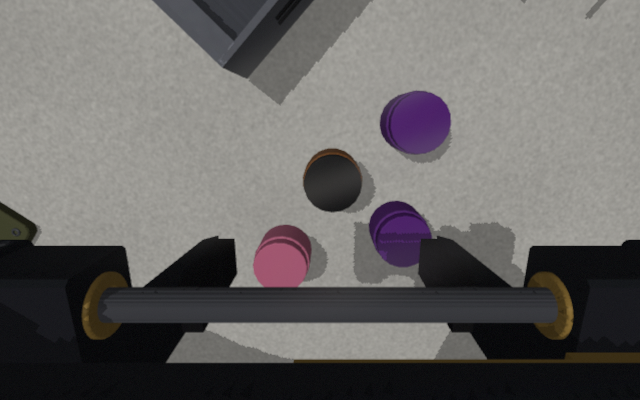

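Jar 2 (px 332,182) is at (369.5,-341.2). The fingers have free gaps left and right, with the purple jars above and below the right gap. I'll descend to just above the caps first.

Call:
jog_arm(deltas=[0,0,4,3.5,-3,-40,-0.75,0,0,0,0,0,-45,-0.75,0,0,0,0,0,-45,-0.75,0,0,0,0,0,-28,-0.75,0,0,0,0,0,0,-0.75,0,0,0,0,0,0,-0.75])

```text
time: 22.4
tcp_pos: [370.4, -340.6, 72.1]
orientation: [0.913, -0.409, -0.0, -0.001]
force: [-0.2, -0.2, 1.3]
opening: 0.875
```

```bash
python3 -c "
from h import *
o=get_obs();print(o['tcp_pos'],o['orientation'])
c=cam('wrist');save(c,'w13');jars(c);P=pts(c)
g=cv2.cvtColor(c['img'],cv2.COLOR_BGR2HSV)
m=(P[...,2]>50)&(P[...,2]<60)&(np.hypot(P[...,0]-369.5,P[...,1]+341.2)<36)&(g[...,2]<90)
q=P[m];print(len(q),q.min(0),q.max(0))"
```

```text
[ 370.35642775 -340.62025109   72.06134686] [ 9.12522710e-01 -4.09025606e-01 -2.95079457e-04 -5.20947367e-04]
[127, 0, 41, 23, 552] z 54.4 circ 402.3 -206.1 6.8 ray [ 401.1 -207.    56. ] sat 21.0
[274, 191, 106, 96, 8305] z 56.1 circ 369.2 -341.7 28.7 ray [ 371.7 -339.4   56. ] sat 15.0
[395, 323, 18, 33, 200] z 50.9 circ 355.0 -415.3 12.8 ray [ 357.8 -408.8   56. ] sat 175.0
8227 [ 340.42322814 -370.2519272    50.00110138] [ 397.60272918 -313.24774354   58.46717039]
```

View pics/w13.png

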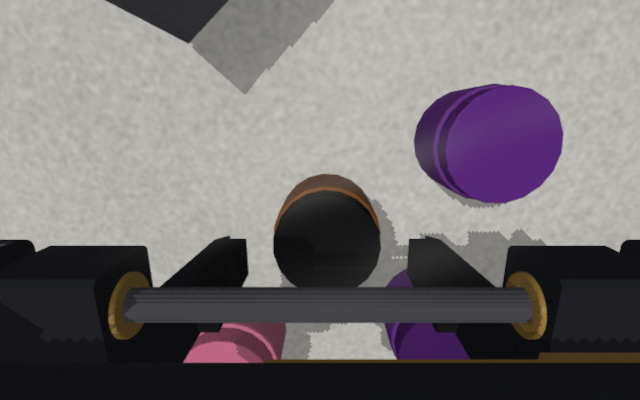

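Call:
jog_arm(deltas=[0,0,0,-1,-1,-28,-0.75,0,0,0,0,0,-25,-0.75,0,0,0,0,0,0,-0.75,0,0,0,0,0,0,-0.75])

```text
time: 22.85
tcp_pos: [369.5, -343.1, 20.3]
orientation: [0.912, -0.41, 0.001, 0.0]
force: [0.5, 0.7, 0.6]
opening: 0.876
```

Call:
jog_arm(deltas=[0,0,0,0,1.5,0,-0.75,0,0,0,0,0,0,1,0,0,0,0,0,0,1,0,0,0,0,0,0,1,0,0,0,0,0,0,1,0,0,0,0,0,15,1,0,0,0,0,0,40,1,0,0,0,0,0,40,1,0,0,0,0,0,30,1,0,0,0,0,0,0,1])

```text
time: 23.85
tcp_pos: [370.3, -342.7, 147.3]
orientation: [0.912, -0.411, 0.003, 0.001]
force: [0.6, -0.7, -3.0]
opening: 0.7
```

Call:
jog_arm(deltas=[0,0,-5.3,13,28,0,1,0,0,-5.3,14,28,0,1,0,0,-5.3,14,29,0,1,0,0,-5.3,14,29,0,1,0,0,-5.3,14,29,0,1,0,0,-5.3,14,29,0,1,0,0,-5.3,14,29,0,1,0,0,-5.3,14,28,0,1,0,0,-5.3,13,28,0,1,0,0,0,0,0,0,1,0,0,0,0,0,0,1])

```text
time: 24.95
tcp_pos: [492.0, -83.7, 142.9]
orientation: [-0.669, 0.743, 0.001, -0.001]
force: [-0.1, 0.2, -1.6]
opening: 0.697
```

```bash
python3 -c "
from h import *
c=cam('wrist');save(c,'w14')
c=cam('side');save(c,'s14',2,(200,50,500,300))"
```

```text
(no output)
```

View pics/s14.png

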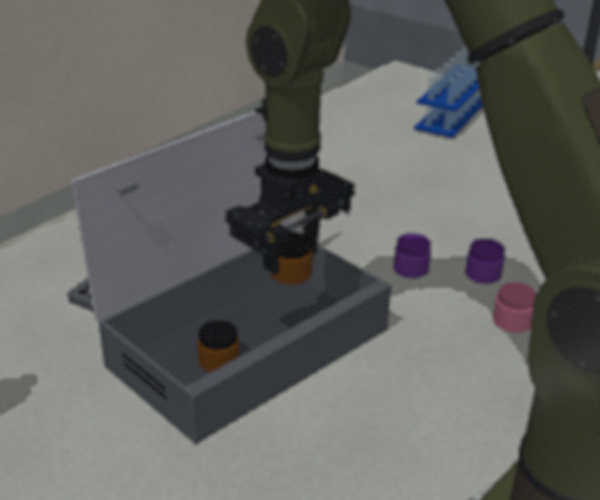

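View pics/w14.png

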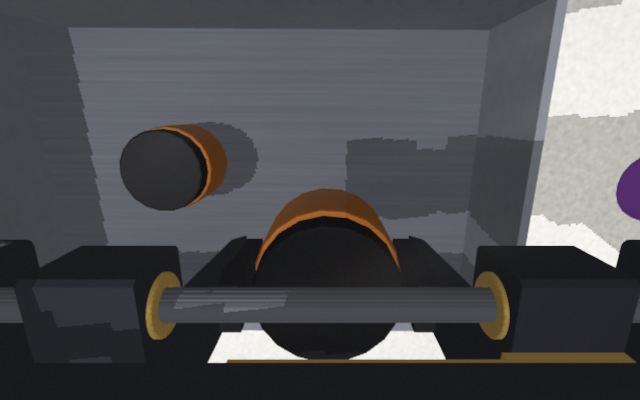

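Call:
jog_arm(deltas=[0,0,0,0,-2,-40,1,0,0,0,0,0,-40,1,0,0,0,0,0,-22,1,0,0,0,0,0,0,1,0,0,0,0,0,0,1])

```text
time: 25.55
tcp_pos: [492.2, -87.5, 42.0]
orientation: [-0.667, 0.745, 0.0, -0.001]
force: [0.0, -0.0, -2.1]
opening: 0.697
```

Call:
jog_arm(deltas=[0,0,0,0,0,-10,1,0,0,0,0,0,-4,1,0,0,0,0,0,0,1])

```text
time: 25.85
tcp_pos: [492.8, -86.3, 28.0]
orientation: [-0.668, 0.744, -0.0, 0.0]
force: [-0.3, -0.1, -2.1]
opening: 0.693
```

Call:
jog_arm(deltas=[0,0,0,0,0,-2,1,0,0,0,0,0,0,1,0,0,0,0,0,0,-0.7,0,0,0,0,0,0,-0.7,0,0,0,0,0,0,-0.7,0,0,0,0,0,25,-0.7,0,0,0,0,0,40,-0.7,0,0,0,0,0,45,-0.7,0,0,0,0,0,45,-0.7,0,0,0,-10,10,45,-0.7,0,0,0,-10,10,45,-0.7,0,0,0,0,0,30,-0.7,0,0,0,0,0,0,-0.7])

```text
time: 27.15
tcp_pos: [474.8, -66.2, 305.0]
orientation: [-0.668, 0.744, -0.003, 0.003]
force: [0.3, 0.4, 0.3]
opening: 0.849
```

```bash
python3 -c "
from h import *
c=cam('wrist');save(c,'w15');o=get_obs();print(o['tcp_pos'],o['orientation'],o['joints'])
P=pts(c);g=cv2.cvtColor(c['img'],cv2.COLOR_BGR2HSV)
m=((g[...,2]<70)&(P[...,2]>54)&(P[...,2]<68)&(P[...,0]>440)&(P[...,0]<620)).astype(np.uint8)
n,l,s,ce=cv2.connectedComponentsWithStats(m)
for i in range(1,n):
  if s[i,4]>200:
    q=P[l==i];(x,y),r=cv2.minEnclosingCircle(q[:,:2].astype(np.float32));d=np.array([x-525.9,y+29.2]);print(s[i],x,y,r,'z',np.median(q[:,2]),'spread',np.std(q[:,2]),'chest',d@[.9938,-.1115],d@[.1115,.9938])
c=cam('top');save(c,'t15',2,(200,100,500,300))"
```

```text
[473.62945143 -66.2985386  302.72671837] [-0.66816268  0.74401126 -0.00176865  0.00166   ] [ 0.05203866  0.40635238 -0.01395529  1.91633734  0.00789348  0.81410763
 -1.64428639]
[121  66  17  78 489] 578.0008544921875 150.38934326171875 42.28639221191406 z 61.70904234973369 spread 4.066239445208854 chest 31.75361742065432 184.285134609375
[ 217  110   50   50 1947] 532.0416259765625 29.031543731689453 28.901527404785156 z 62.17069677761992 spread 1.0020328342845137 chest -0.38926923057553964 58.55529945693971
[ 319  134   48   48 1807] 492.0924377441406 -85.89714813232422 28.88987159729004 z 62.15588928875911 spread 0.8170185426841095 chest -27.276223353118876 -60.11516900543212
```

View pics/w15.png

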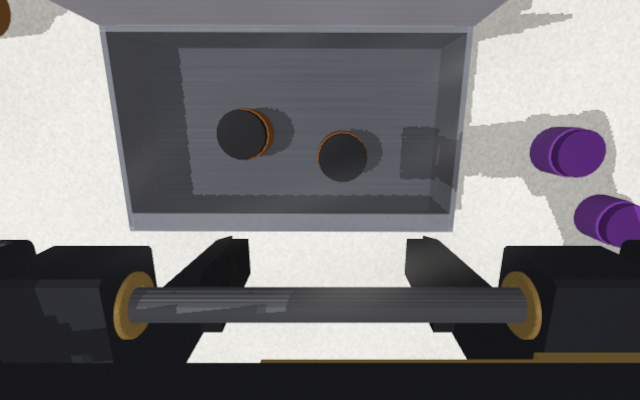

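View pics/t15.png

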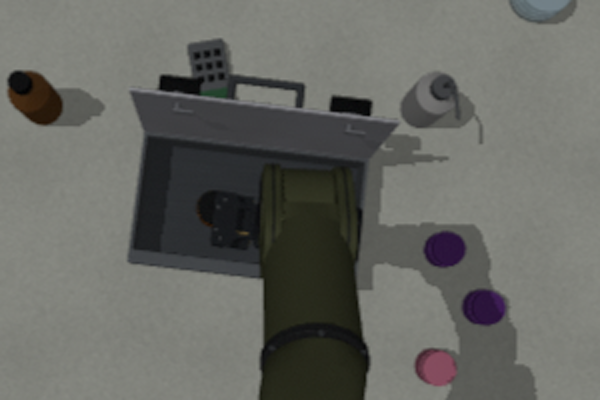

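Both jars stand at z 62 (6+56), at chest coordinates (0,59) and (-27,-60). Now back over the panel to regrip the handle.

Call:
jog_arm(deltas=[0,0,8.3,10,2,20,0.3,0,0,8.3,18,2,20,0.3,0,0,8.3,20,2,20,0.3,0,0,8.3,20,2,0,0.3,0,0,8.3,20,2,0,0.3,0,0,8.3,20,2,0,0.3,0,0,8.3,20,2,0,0.3,0,0,8.3,20,2,0,0.3,0,0,8.3,20,2,0,0.3,0,0,8,20,3,0,0.3,0,0,8,30,4,0,0.3,0,0,0,0,0,0,0.3,0,0,0,0,0,0,0.3])

```text
time: 28.55
tcp_pos: [690.0, -41.3, 357.9]
orientation: [0.999, -0.048, -0.002, -0.0]
force: [-1.3, -0.7, 0.5]
opening: 0.351
```

```bash
python3 -c "
from h import *
o=get_obs();print(o['tcp_pos'],o['orientation'],o['joints'])
c=cam('wrist');save(c,'w16');P=pts(c)
g=cv2.cvtColor(c['img'],cv2.COLOR_BGR2GRAY)
m=((P[...,2]>262)&(P[...,2]<290)&(g<90)&(P[...,0]>660)&(P[...,0]<730)).astype(np.uint8)
n,l,s,ce=cv2.connectedComponentsWithStats(m)
for i in range(1,n):
  if s[i,4]>60: q=P[l==i];print(s[i],np.median(q,0),q.min(0),q.max(0))
m=((P[...,2]>295)&(P[...,2]<320)&(P[...,0]>600)&(P[...,0]<730));q=P[m];print('edge',np.median(q,0),q.min(0),q.max(0))
"
```

```text
[690.03051041 -41.30960995 357.87487034] [ 9.98835575e-01 -4.81863898e-02 -2.35572402e-03 -1.25576468e-04] [ 0.17460547  0.71347603 -0.40269926  1.14705071  0.26579295  1.33502254
 -0.29811324]
[ 283    0   42   80 3209] [686.40432546  72.58823099 276.05797519] [671.65561969  48.20866563 265.80220802] [701.4613177   95.79188438 285.58088258]
[275 138  65  48 837] [686.25540402   2.00715635 277.20621813] [660.00904411 -23.57464534 272.65846214] [702.92125328  12.41472577 281.92560365]
[ 295  187   44   98 1592] [688.45047461 -76.18970463 277.00500199] [ 660.21887914 -100.90238448  270.7685068 ] [699.29216982 -25.40831745 281.10405422]
[302 323  20  37 665] [ 667.2959069  -149.5654982   274.90092032] [ 660.00907509 -169.72304525  264.56905771] [ 675.43324898 -138.50270835  276.98511169]
edge [659.76922707  22.27687784 306.01637393] [ 638.12653602 -144.68299984  295.01201296] [669.35821349  89.59869332 308.66251624]
```

View pics/w16.png

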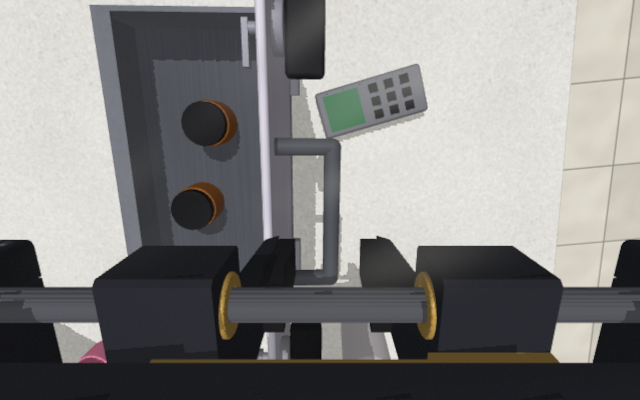

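```bash
python3 -c "
from h import *
c=cam('wrist')
for u,v in[(333,150),(333,200),(333,260),(327,200),(340,200)]: print(u,v,onz(c,u,v,275).round(1),dep(c,u,v).round(1))
"
```

```text
333 150 [6.982e+02 2.000e-01 2.750e+02] [6.982e+02 5.000e-01 2.785e+02]
333 200 [694.9 -35.5 275. ] [694.9 -34.8 277.6]
333 260 [690.5 -82.3 275. ] [690.6 -81.2 277.4]
327 200 [690.6 -35.1 275. ] [690.6 -34.8 276.2]
340 200 [699.9 -36.  275. ] [ 7.031e+02 -1.072e+02  2.000e-01]
```

Call:
jog_arm(deltas=[0,0,0,3,0,-20,0.42,0,0,0,1,-4,-25,0.42,0,0,0,0,0,-15,0.42,0,0,0,0,0,0,0.42,0,0,0,0,0,0,0.42])

```text
time: 29.15
tcp_pos: [694.4, -45.4, 301.5]
orientation: [0.999, -0.048, 0.0, 0.0]
force: [0.2, 0.2, 0.6]
opening: 0.291
```

```bash
python3 -c "
from h import *
c=cam('wrist');save(c,'w17')
for v in (170,215,240):
  for u in range(300,360,6): print(u,v,dep(c,u,v).round(0),end=' ')
  print()
"
```

```text
300 170 [657. -49.   0.] 306 170 [666. -49.   1.] 312 170 [674. -50.   1.] 318 170 [694.  -7. 278.] 324 170 [697.  -7. 279.] 330 170 [700.  -8. 277.] 336 170 [707. -53.   1.] 342 170 [715. -54.   1.] 348 170 [723. -55.  -0.] 354 170 [731. -56.  -1.] 
300 215 [ 650. -112.    2.] 306 215 [ 658. -114.   -1.] 312 215 [ 667. -114.    2.] 318 215 [691. -32. 276.] 324 215 [695. -32. 278.] 330 215 [698. -32. 277.] 336 215 [ 701. -118.   -1.] 342 215 [ 709. -119.   -0.] 348 215 [ 718. -119.    0.] 354 215 [ 726. -121.   -2.] 
300 240 [683. -35. 303.] 306 240 [ 654. -152.   -1.] 312 240 [ 663. -151.    2.] 318 240 [690. -47. 276.] 324 240 [693. -46. 278.] 330 240 [696. -47. 276.] 336 240 [ 697. -155.    0.] 342 240 [ 706. -156.    1.] 348 240 [ 715. -157.   -0.] 354 240 [ 723. -158.    1.]
```

View pics/w17.png

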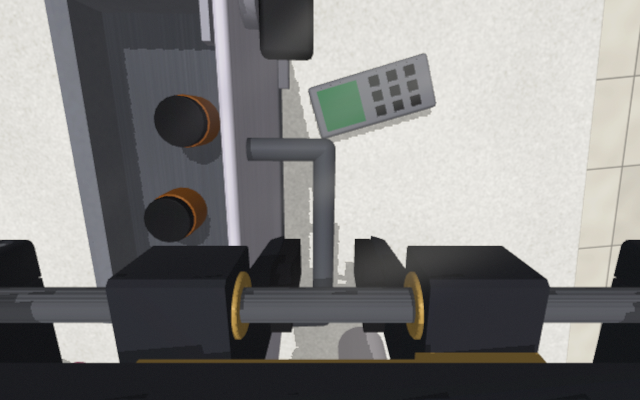

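The bar (px 323,230) is centred between the fingers.

Call:
jog_arm(deltas=[0,0,0,-1,0,-24,0.42,0,0,0,0,0,-24,0.42,0,0,0,0,0,0,0.42,0,0,0,0,0,0,1,0,0,0,0,0,0,1,0,0,0,0,0,0,1], grip_force=25)

```text
time: 29.8
tcp_pos: [693.5, -45.0, 254.3]
orientation: [0.999, -0.048, 0.0, -0.0]
force: [-3.9, -0.1, 2.3]
opening: 0.123
```

```bash
python3 -c "
import numpy as np
ex=np.array([np.cos(np.radians(-6.4)),np.sin(np.radians(-6.4))])
p=None
for k in range(0,22):
    t=max(1.66-k*0.08,0);u=-190*np.cos(t)+46*np.sin(t);z=190*np.sin(t)+46*np.cos(t)
    q=np.r_[u*ex,z]
    if p is not None: print(round(t,2),np.round(q-p,1),np.round(q-q0,1))
    else: q0=q
    p=q
"
```

```text
1.58 [-14.9   1.7   4.4] [-14.9   1.7   4.4]
1.5 [-15.2   1.7   3.2] [-30.1   3.4   7.6]
1.42 [-15.4   1.7   2. ] [-45.5   5.1   9.6]
1.34 [-15.5   1.7   0.7] [-61.    6.8  10.3]
1.26 [-15.5   1.7  -0.5] [-76.6   8.6   9.8]
1.18 [-15.4   1.7  -1.8] [-92.   10.3   8.1]
1.1 [-15.2   1.7  -3. ] [-107.3   12.     5. ]
1.02 [-15.    1.7  -4.2] [-122.2   13.7    0.8]
0.94 [-14.6   1.6  -5.4] [-136.8   15.3   -4.6]
0.86 [-14.1   1.6  -6.6] [-150.9   16.9  -11.1]
0.78 [-13.5   1.5  -7.7] [-164.4   18.4  -18.8]
0.7 [-12.9   1.4  -8.7] [-177.3   19.9  -27.6]
0.62 [-12.1   1.4  -9.7] [-189.5   21.3  -37.3]
0.54 [-11.3   1.3 -10.7] [-200.8   22.5  -48. ]
0.46 [-10.4   1.2 -11.6] [-211.2   23.7  -59.6]
0.38 [ -9.5   1.1 -12.4] [-220.7   24.8  -72. ]
0.3 [ -8.5   1.  -13.1] [-229.2   25.7  -85.1]
0.22 [ -7.4   0.8 -13.7] [-236.6   26.5  -98.8]
0.14 [ -6.3   0.7 -14.3] [-242.9   27.3 -113.1]
0.06 [ -5.1   0.6 -14.8] [-248.1   27.8 -127.8]
0 [ -3.1   0.3 -11.3] [-251.2   28.2 -139.1]
```

Call:
jog_arm(deltas=[0,0,0,-15,1.5,4,1,0,0,0,-15,1.5,3,1,0,0,0,-15.5,1.5,2,1,0,0,0,-15.5,1.5,0.5,1,0,0,0,-15.5,1.5,-0.5,1,0,0,0,-15.5,1.5,-2,1,0,0,0,-15,1.5,-3,1,0,0,0,-15,1.5,-4,1,0,0,0,-14.5,1.5,-5.5,1,0,0,0,-14,1.5,-6.5,1,0,0,0,-13.5,1.5,-7.5,1,0,0,0,0,0,0,1])

```text
time: 31.0
tcp_pos: [530.5, -26.9, 234.2]
orientation: [0.999, -0.047, 0.002, -0.001]
force: [0.2, 4.6, -3.6]
opening: 0.122
```

Call:
jog_arm(deltas=[0,0,0,-13,1.5,-8.5,1,0,0,0,-12,1.5,-9.5,1,0,0,0,-11.5,1.5,-10.5,1,0,0,0,-10.5,1,-11.5,1,0,0,0,-9.5,1,-12.5,1,0,0,0,-8.5,1,-13,1,0,0,0,-7.5,1,-13.5,1,0,0,0,-6,0.5,-14,1,0,0,0,-5,0.5,-14.5,1,0,0,0,0,0,0,1])

```text
time: 32.0
tcp_pos: [449.3, -18.1, 125.3]
orientation: [0.999, -0.047, 0.002, -0.001]
force: [4.2, 2.7, -8.7]
opening: 0.12
```

Call:
jog_arm(deltas=[0,0,0,-2,0,-7,1,0,0,0,-1,0,-6,1,0,0,0,0,0,0,1])

```text
time: 32.3
tcp_pos: [445.8, -17.7, 112.6]
orientation: [0.999, -0.047, 0.002, -0.001]
force: [3.3, 4.7, -7.8]
opening: 0.119
```

Call:
jog_arm(deltas=[0,0,0,0,0,-3,1,0,0,0,0,0,0,1])

```text
time: 32.5
tcp_pos: [445.5, -17.9, 110.6]
orientation: [0.999, -0.047, 0.002, -0.001]
force: [2.8, 4.2, 4.4]
opening: 0.118
```

```bash
python3 -c "
from h import *
c=cam('side');save(c,'s20',2.5,(230,140,420,290))"
```

```text
(no output)
```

View pics/s20.png

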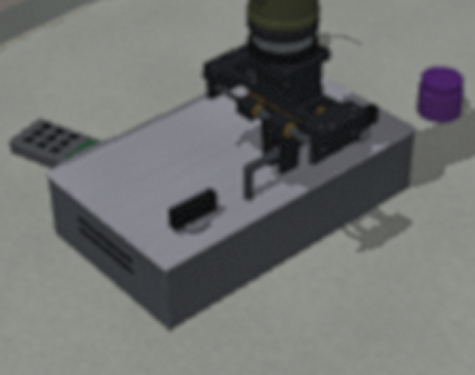

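Call:
jog_arm(deltas=[0,0,0,0,0,-2,1,0,0,0,0,0,-1,1,0,0,0,0,0,0,1])

```text
time: 32.85
tcp_pos: [445.5, -18.4, 108.7]
orientation: [0.999, -0.047, 0.003, -0.0]
force: [0.6, 3.5, 18.8]
opening: 0.109
```

The panel is flat against the rim, with 19 N of resistance. Release and go to the right fastener.

Call:
jog_arm(deltas=[0,0,0,0,0,0,0.2,0,0,0,0,0,0,0.2,0,0,0,0,0,0,0,0,0,0,0,0,40,0,0,0,0,0,0,30,0,0,0,0,-2,-30,0,0,0,0,0,-2,-32,0,0,0,0,0,-2,-32,0,0,0,0,0,-2,-32,0,0,0,0,0,0,0,-35,0,0,0,0,0,0,0,0,0,0,0,0,0,0,0], grip_force=30)

```text
time: 34.05
tcp_pos: [434.5, -144.6, 141.7]
orientation: [0.999, -0.047, -0.001, -0.0]
force: [-0.1, 0.8, 0.6]
opening: 0.5
```

```bash
cat > cams.py <<'E'
from h import *
import sys
c=cam('wrist');save(c,sys.argv[1]);P=pts(c)
g=cv2.cvtColor(c['img'],cv2.COLOR_BGR2GRAY)
o=get_obs();t=o['tcp_pos'];print(t)
m=((P[...,2]>119)&(P[...,2]<129)&(g<80)&(np.hypot(P[...,0]-float(sys.argv[2]),P[...,1]-float(sys.argv[3]))<38)).astype(np.uint8)
q=P[m>0];print(len(q));r=cv2.minAreaRect(q[:,:2].astype(np.float32));print(r)
pm=(abs(P[...,2]-91)<8)&(g>100);A=P[pm];s=np.linalg.lstsq(np.c_[A[:,:2],np.ones(len(A))],A[:,2],rcond=None)[0];print('panel plane',s,'z at near',s@[413,-17,1],'z at hinge',s@[630,-41,1])
E
python3 cams.py w21 436.7 -144.4
```

```text
[ 435.20189024 -144.34456271  142.28062174]
2565
((436.4297180175781, -143.1277313232422), (57.33695983886719, 13.971455574035645), 82.47347259521484)
panel plane [-2.78124570e-04 -3.59592872e-04  9.12826951e+01] z at near 91.1739427411411 z at hinge 91.12221993839364
```

View pics/w21.png

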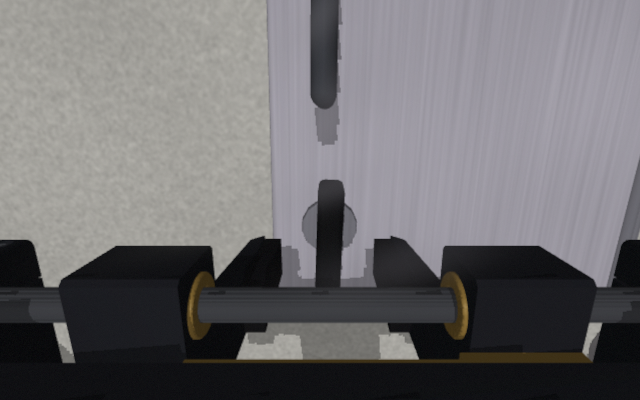

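Panel plane is flat (91.2 mm at both near edge and hinge). The wing is centred at (436.4,-143.1), i.e. px (330,235).

Call:
jog_arm(deltas=[0,0,0,1.5,0,-36,0,0,0,0,0,0,0,0,0,0,0,0,0,0,0])

```text
time: 34.4
tcp_pos: [436.8, -144.5, 106.7]
orientation: [0.999, -0.047, -0.0, 0.0]
force: [0.1, 0.4, 0.2]
opening: 0.499
```

Call:
jog_arm(deltas=[0,0,0,0,0,0,1,0,0,0,0,0,0,1,0,0,0,0,0,0,1,0,0,0,0,0,0,1,0,0,-8,0,0,0,1,0,0,-8,0,0,0,1,0,0,-8,0,0,0,1,0,0,-8,0,0,0,1,0,0,-8,0,0,0,1,0,0,-8,0,0,0,1,0,0,-8,0,0,0,1,0,0,-8,0,0,0,1,0,0,-8,0,0,0,1,0,0,-8,0,0,0,1,0,0,-8,0,0,0,1,0,0,-3,0,0,0,1,0,0,0,0,0,0,1])

```text
time: 36.1
tcp_pos: [435.1, -144.8, 106.3]
orientation: [-0.666, 0.746, 0.001, -0.001]
force: [-3.8, 1.0, 7.4]
opening: 0.156
```

Call:
jog_arm(deltas=[0,0,0,0,0,0,0,0,0,0,0,0,0,0,0,0,0,0,0,30,0,0,0,0,0,0,40,0,0,0,8.2,3,23,0,0,0,0,8.2,3,23,0,0,0,0,8.2,3,23,0,0,0,0,8.2,3,23,0,0,0,0,8.2,3,23,0,0,0,0,8.2,3,23,0,0,0,0,8.2,3,23,0,0,0,0,8.2,3,23,0,0,0,0,8.2,3,23,0,0,0,0,8.2,2,23,0,0,0,0,8.2,0,18,0,0,0,0,0,0,0,-30,0,0,0,0,0,0,0,0,0,0,0,0,0,0,0])

```text
time: 37.9
tcp_pos: [465.3, 102.1, 145.8]
orientation: [0.998, -0.055, -0.001, 0.001]
force: [-0.0, 0.5, -0.4]
opening: 0.498
```

```bash
python3 cams.py w22 464.2 103; python3 -c "
from h import *
print(get_obs()['joints'])"
```

```text
[465.80985496 102.18476294 146.28769164]
2606
((463.7518310546875, 104.01277160644531), (59.913780212402344, 13.959004402160645), 82.140380859375)
panel plane [-2.47660001e-04 -4.39064134e-04  9.13549257e+01] z at near 91.26010622857363 z at hinge 91.21690154747469
[-0.16594555  0.66446713 -0.23349045  2.08982051  0.35496949  0.42444902
 -0.78711186]
```

View pics/w22.png

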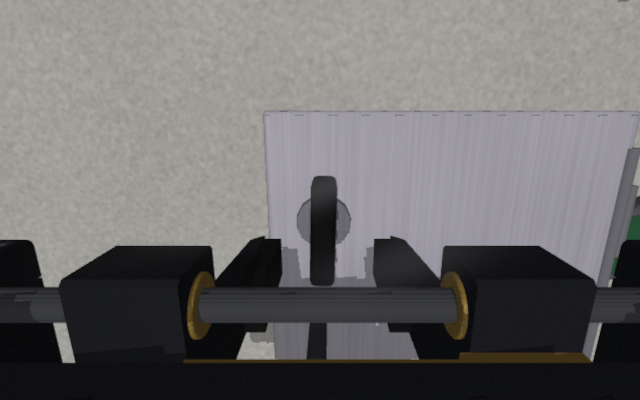

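The left wing is centred at px (323,230).

Call:
jog_arm(deltas=[0,0,0,-2,1,-39,0,0,0,0,0,0,0,0,0,0,0,0,0,0,0])

```text
time: 38.25
tcp_pos: [463.6, 103.3, 107.5]
orientation: [0.998, -0.055, -0.0, 0.0]
force: [-0.3, -0.3, 0.5]
opening: 0.498
```

Call:
jog_arm(deltas=[0,0,0,0,0,0,1,0,0,0,0,0,0,1,0,0,0,0,0,0,1,0,0,0,0,0,0,1,0,0,-8,0,0,0,1,0,0,-8,0,0,0,1,0,0,-8,0,0,0,1,0,0,-8,0,0,0,1,0,0,-8,0,0,0,1,0,0,-8,0,0,0,1,0,0,-8,0,0,0,1,0,0,-8,0,0,0,1,0,0,-8,0,0,0,1,0,0,-8,0,0,0,1,0,0,-8,0,0,0,1,0,0,-2,0,0,0,1,0,0,0,0,0,0,1])

```text
time: 39.95
tcp_pos: [463.1, 103.7, 107.5]
orientation: [-0.667, 0.745, 0.0, -0.0]
force: [-1.8, -1.0, 6.6]
opening: 0.154
```

Call:
jog_arm(deltas=[0,0,0,0,0,0,0,0,0,0,0,0,0,0,0,0,0,0,0,30,0,0,0,0,-10,-15,45,0,0,0,0,-10,-20,45,0,0,0,0,0,-40,45,0,0,0,0,0,-40,20,0,0,0,0,0,0,0,0,0,0,0,0,0,0,0])

```text
time: 40.85
tcp_pos: [443.8, -4.8, 284.3]
orientation: [-0.667, 0.745, -0.0, 0.001]
force: [-0.4, 0.1, 0.5]
opening: 0.498
```

```bash
python3 cams.py w23 464.2 103;python3 cams.py w24 436.7 -144.4; python3 -c "
from h import *
c=cam('side');save(c,'s24');c=cam('top');save(c,'t24',2,(170,100,470,300))"
```

```text
[443.43887331  -3.67821226 283.64870879]
944
((464.077392578125, 103.24054718017578), (14.249175071716309, 58.0546875), 83.91267395019531)
panel plane [2.14012328e-04 5.87437205e-04 9.10626070e+01] z at near 91.14100763071048 z at hinge 91.17334981293544
[443.27034235  -3.12836498 283.26904133]
972
((436.39324951171875, -144.08200073242188), (13.927324295043945, 58.472923278808594), 83.46617889404297)
panel plane [3.15112918e-04 6.34113766e-04 9.10344704e+01] z at near 91.15383213833488 z at hinge 91.20699291108565
```

View pics/w23.png

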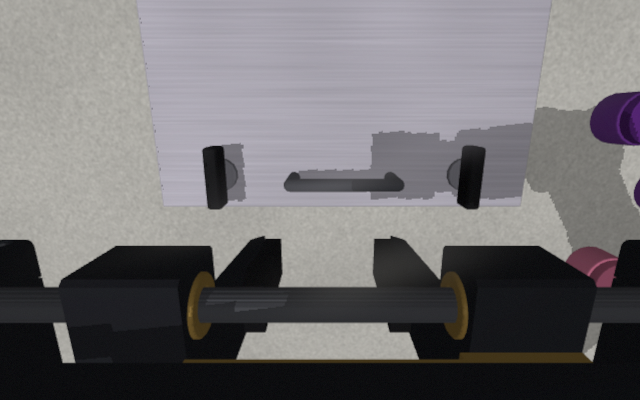

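View pics/s24.png

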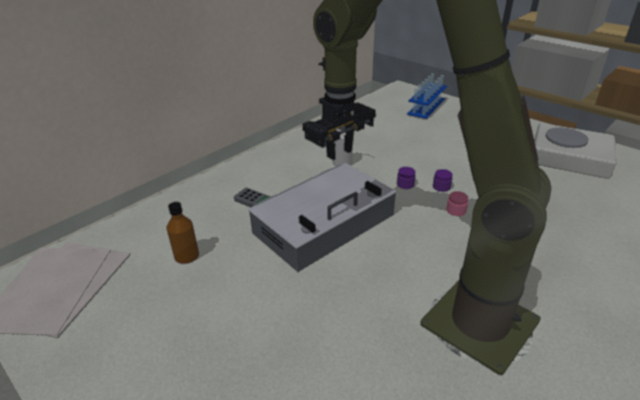

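View pics/t24.png

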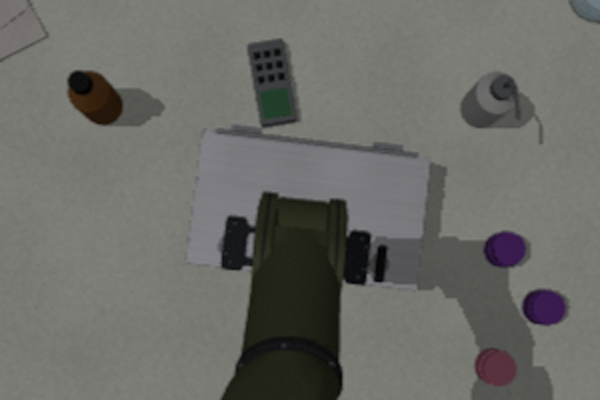

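The bystanders and look-alikes are where they were, no amber jar is left on the bench, and the arm is clear.

```bash
python3 -c "
from workcell import *
print(sign_off())"
```

```text
the job is handed in; nothing more can be done
None
```

The job is done and handed in at about 41 s; `sign_off` gave no verdict. I unlocked both fasteners, swung the panel open to about 1.62 rad, and put away the two amber jars, the only ones on the bench. I then shut the panel and locked both fasteners again.

**Jars:** before I shut the panel, both stood upright on the chest floor. Their cap tops measured 62 mm above the bench, which is the expected 6 + 56, at chest (x, y) of about (0, 59) and (-27, -60) mm. I could not see them once the panel was closed.

**Panel and fasteners:** the panel reads flat, 91.2 mm high at both the near edge and the hinge. The wings lie within about 0.5° of square to the near edge, so both are locked.

**Other objects:** the tall bottle, wash bottle, meter and the purple and pink jars look unmoved in the last top view. The gripper was holding nothing and was about 140 mm above the handle.

**What went wrong on the way:**
- The first grip on jar 1 was 5–7 mm off-centre, so I opened, corrected and regripped before lifting.
- The top camera put jar positions 5–7 mm off the wrist camera's in y; I used the wrist values.

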